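# Slide the spindle crate into its corner

## Robot

A 6-joint arm with a two-finger parallel gripper is mounted at the origin on a cart in front of the work surface, level with it; the furniture and walls round the work are solid. World frame = base frame: x ahead of the robot, y to its left, z up, the work surface at z = 0. Lengths are in m, angles in rad, forces in N, time in s.
With the tool pointing down it reaches from about 0.25 to 0.725 m from the base axis. Payload 4 kg.
Tool frame: the origin (TCP) lies between the finger pads; the fingertips stand 8 mm ahead of it and the grasp point (between the pads) lies 11 mm behind it; z points along the fingers, y is the line along which they close (so a half turn about z gives the same grasp; the last joint's range is limited). The gripper opens to 85 mm and grips with 20 to 120 N. Pads are 22 mm wide; open, the fingers measure 114 mm over their backs; the gripper's body (76 mm by 85 mm) begins 54 mm behind the grasp point. The pads swing forward as they close: fully open they stand 13 mm farther back than shut.
Start: joints at [-1.109, 0.241, 0.005, 1.335, 0, 1.571], TCP at [0.223, -0.448, 0.239] pointing down, gripper open.
Joint ranges: [-2.72, 2.72], [-1.05, 1.87], [-1.09, 1.28], [-1.99, 2.15], [-1.42, 1.44], [-3.14, 3.14]. Speed limits (rad/s): [2.79, 2.79, 3.14, 3.14, 3.14, 3.14].

## Interface

Orientations are given as a unit quaternion [x, y, z, w].
In Python, from workcell import status, viewer, bot gives the robot as it stands.
- The arm moves only by the tool servo_tool, never from a script. Its argument "commands" is a list of rows, each a list of 5 numbers: the finger opening in mm, from 0 to 85.4, then the shift along the tool's x, y, z in mm, then the turn about the tool's z in rad. A call has 1 to 20 rows; each row shifts and turns the commanded pose from where the row before left it, along the tool's axes as they then stand; what a row does not reach is not made up. A row lasts 1/8 s, in which the tool goes at most 62.5 mm and 10.7 degrees, less where a joint would pass 70% of its speed; a pose out of reach is approached as far as the arm can. A call is refused whole if a number of a shift passes 62.5 or a number of a turn 0.188, either way. A call with a gripper value outside its range is refused whole. The fingers move at their own pace and stop on an object; the grip force is fixed at half the most. Time passes only in rows, so rows that do not move let the fingers close. It gives the time, the measured TCP pose, the force, the opening and the grip force at its end, in the units of the state.
- status.get_obs(): the state, without advancing time (a new reading comes with each control period).
- viewer.camera(name): name is "scene" or "side" or "wrist"; returns (picture, depth): 400x640x3 uint8, red, green, blue; 400x640 float32, m along the optical axis (not along the pixel's ray), 0 where there is no reading.
- viewer.get_calibration(name): a dict with "camera_matrix" (3x3 intrinsics, pixels), "R" (3x3) and "t" (3): a world point X has camera coordinates R X + t; the wrist camera has in their place "T_tool_cam" (4x4, takes a point from camera to tool coordinates, whose origin is the TCP and whose axes are the flange's). Camera axes: x right, y down, z forward; pixel columns grow to the right and rows downward; lengths in m; the calibration is good to about 2 mm. A picture is of the moment at which its call begins: read the wrist's pose just before it. get_calibration takes no time and is no camera call.
- bot.job_done(): hands the job in; it is judged then, once.
Trained networks look in the newest picture that a camera, given by its name, has taken for a name from the list of things; names that differ only in an ending like _2 or _b are one class to them, and where a whole thing is asked for, a point or a joint stands for the part that bears it (a point fixed in the world has none). Each returns a list of dicts, best first, with "p" (0 to 1); they miss things now and then, are a little off and sometimes report something else, mostly with a low value. They report only what shows in the picture. A call takes as long as a camera call.
- viewer.masks_of(camera, label): "mask" (400x640 bool, what is visible of it) and "pixel" ([row, column] in pixels, amid what is visible of it).
- viewer.spot_point(camera, label): "pixel" ([row, column] in pixels: a listed point, or the origin of a listed thing).
The state is a dict: "clock": time; "joint_pos": joint angles; "joint_vel": joint speeds; "tau": joint torques, N m; "eef_pos": TCP position; "tool_rot": TCP orientation; "ft_force": force on the tool from outside, world axes, zero at the start; "ft_torque": the same for the moment, N m; "grip_width": finger opening in m; "grasp_force": force on a finger pad.
Only numpy, scipy, OpenCV 4.12 (cv2) and the standard library are available. Lean on these libraries where they do the work, as an engineer would, in place of code of your own. Each camera call takes 0.05 s, during which the arm holds its last target. There are 200 camera calls.

## Task

Push the tall crate of plaster spindles across the bench into the corner formed by the two low wooden battens, so that its wooden skid base lies flush against both the long batten and the short one. It is heavy and would topple, so push it only low down, at the skid, never at the slatted box on top or the spindles; keep it upright and sliding on the bench, do not grip or lift it, and leave the spindle, jar and tin that stand loose nearby alone.

Things in the scene. Friction and masses are not known exactly. Their poses are not given: they have to be found in the camera images.
- skid: The crate, loose, 0.75 to 1.2 kg: a rectangular wooden skid, flat vertical sides from 5 to 30 mm above the bench, 130 mm along its x, 190 mm along its y, on two runners along y whose outer edges are 80 mm apart; a slatted box is fixed on it. Slides at 4 to 9 N; pushed along its x higher than about 55 mm it may tip. Origin: centre of the underside, at bench level; z up.
- box: The slatted plywood box fixed on the skid, 70 mm (skid's x) by 130 mm (skid's y), from 30 to 140 mm above the bench, so the skid juts out 30 mm all round it; two white spindles fixed in it stand up to 171 mm above the bench. Origin: centre of the box's underside, axes as the skid. Not to be touched.
- corner: Fixed corner of two wooden battens 25 mm wide, 22 mm high. Origin: the inner corner at bench level. The long batten's inner face is this frame's plane x=0, running 420 mm towards -y; the short one's is y=0, running 160 mm towards -x. The crate goes on the -x,-y side, skid's long side on the long batten: seated, its origin is at x=-65, y=-95 mm in this frame, axes parallel.
- spindle_b: Bystander: white plaster spindle standing loose on the bench, 57 mm across, 100 mm high. Origin: centre of its underside.
- glaze_jar: Bystander: glaze jar with blue screw cap, 62 mm across, 82 mm high, loose. Origin: centre of its underside.
- tin_b: Bystander: cream-coloured tin, 70 mm across, 54 mm high, loose. Origin: centre of its underside.

How it is judged:
By the outcome, as a careful person would: the job done as asked, in the order asked, and still so for the second after the job is handed in, with the robot touching nothing.
It also fails if it takes over 64 s, if anything falls off the work surface, if the arm or the gripper's body presses on something with over 40 N, if the wrist force passes 120 N, or if a joint passes its speed limit or range.

## Working session

There is one attempt and no reset: what is moved stays moved. The work goes in short steps, Python scripts to look and compute and a tool call to move; the robot and the scene stay as the last step left them, time stands still between calls to the robot, and variables do not carry over. Pictures are saved under pics/ and viewed, at most 10 in all, crops included, and the job is handed in when it is done.

Besides the shell and the picture viewer there is one more tool, called as name([rows], argument=value, ...), one row to a line, values as JSON. servo_tool: Moves the arm, as the interface text tells. Its arguments: {"type":"object","properties":{"commands":{"type":"array"}},"required":["commands"]}

```bash
mkdir -p pics; ls; cat > h.py <<'E'
import numpy as np, cv2
from workcell import status, viewer, bot
def cloud(name):
    im,d=viewer.camera(name); c=viewer.get_calibration(name); K=np.array(c["camera_matrix"])
    v,u=np.mgrid[:400,:640]
    P=np.stack([(u-K[0,2])/K[0,0]*d,(v-K[1,2])/K[1,1]*d,d],-1)
    W=(P-np.array(c["t"]))@np.array(c["R"])
    W[d==0]=np.nan
    return im,W
def save(im,n): cv2.imwrite("pics/"+n,im[...,::-1])
E
python3 - <<'E'
from h import *
o=status.get_obs(); print({k:np.round(v,3) for k,v in o.items()})
for n in("scene","side"):
    im,W=cloud(n); save(im,n+".png"); np.save(n+"W.npy",W); np.save(n+"I.npy",im)
    for l in("skid","box","corner","spindle_b","glaze_jar","tin_b"):
        for m in viewer.masks_of(n,l)[:3]:
            p=W[m["mask"]]; p=p[~np.isnan(p[:,0])]
            print(n,l,round(m["p"],2),np.round(m["pixel"]),m["mask"].sum(),np.round(np.percentile(p,[2,50,98],axis=0),3).tolist() if len(p) else None)
    for l in("skid","corner"):
        print(n,l,[(round(s["p"],2),np.round(s["pixel"]),np.round(W[tuple(np.round(s["pixel"]).astype(int))],3)) for s in viewer.spot_point(n,l)[:2]])
E
```

```text
pics
{'clock': np.float64(0.0), 'joint_pos': array([-1.109,  0.241,  0.004,  1.335, -0.   ,  1.571]), 'joint_vel': array([ 0.   ,  0.001, -0.   ,  0.   , -0.002, -0.001]), 'tau': array([-1.0000e-03, -3.7232e+01,  2.5241e+01,  1.7000e-02,  0.0000e+00,
       -0.0000e+00]), 'eef_pos': array([ 0.223, -0.447,  0.238]), 'tool_rot': array([ 0.973,  0.229, -0.   , -0.001]), 'ft_force': array([ 0.866, -0.124, -0.231]), 'ft_torque': array([0.014, 0.032, 0.038]), 'grasp_force': np.float64(0.0), 'grip_width': np.float64(0.085)}
scene skid 0.68 [192. 295.] 3558 [[0.474, -0.188, 0.0], [0.547, -0.109, 0.069], [0.598, 0.008, 0.172]]
scene box 0.86 [183. 298.] 2286 [[0.496, -0.16, 0.031], [0.543, -0.104, 0.116], [0.568, -0.023, 0.172]]
scene corner 0.61 [216. 376.] 1132 [[0.505, -0.26, 0.003], [0.669, 0.117, 0.021], [0.691, 0.175, 0.026]]
scene spindle_b 0.73 [156. 425.] 427 [[0.516, 0.337, 0.001], [0.547, 0.35, 0.066], [0.564, 0.381, 0.102]]
scene glaze_jar 0.55 [223. 173.] 713 [[0.338, -0.475, 0.001], [0.471, -0.448, 0.061], [0.482, -0.417, 0.084]]
scene tin_b 0.79 [266. 175.] 866 [[0.572, -0.511,
[... 427 characters left out ...]
5. 332.] 285 [[-0.017, -0.164, 0.006], [0.463, -0.111, 0.028], [0.489, -0.081, 0.702]]
side corner 0.83 [200. 250.] 516 [[0.483, 0.118, 0.002], [0.592, 0.159, 0.02], [0.666, 0.176, 0.027]]
side spindle_b 0.86 [209. 182.] 525 [[0.505, 0.341, -0.002], [0.518, 0.361, 0.065], [0.551, 0.39, 0.102]]
side glaze_jar 0.7 [233. 334.] 235 [[0.449, -0.154, 0.007], [0.463, -0.111, 0.027], [0.489, -0.09, 0.053]]
side glaze_jar 0.69 [239. 450.] 583 [[0.417, -0.47, 0.004], [0.43, -0.44, 0.065], [0.476, -0.417, 0.086]]
side tin_b 0.59 [208. 450.] 236 [[0.567, -0.501, 0.006], [0.576, -0.473, 0.035], [0.595, -0.447, 0.056]]
side skid [(0.51, array([225., 325.]), array([ 0.111, -0.071,  0.53 ]))]
side corner []
```

View pics/scene.png

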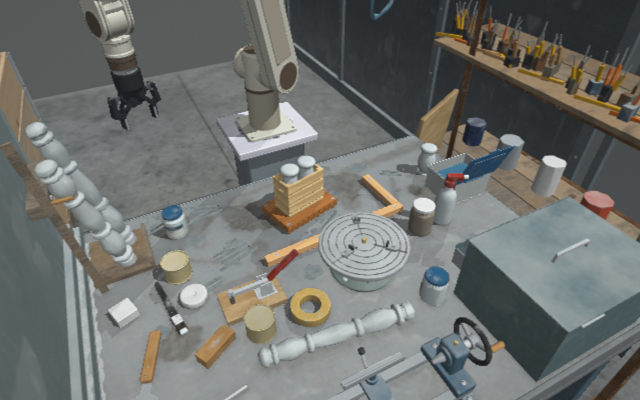

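View pics/side.png

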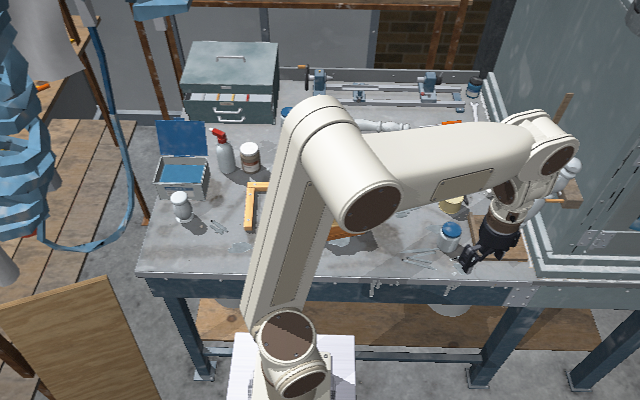

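```bash
cat >> h.py <<'E'
def topview(Ws,zlo,zhi,box,n,s=1000):
    x0,x1,y0,y1=box; out=np.zeros((int((x1-x0)*s),int((y1-y0)*s)),np.uint8)
    P=[]
    for W in Ws:
        p=W.reshape(-1,3); p=p[~np.isnan(p[:,0])]
        p=p[(p[:,2]>zlo)&(p[:,2]<zhi)&(p[:,0]>x0)&(p[:,0]<x1)&(p[:,1]>y0)&(p[:,1]<y1)]; P.append(p)
        out[((x1-p[:,0])*s).astype(int).clip(0,out.shape[0]-1),((y1-p[:,1])*s).astype(int).clip(0,out.shape[1]-1)]=255
    if n: cv2.imwrite("pics/"+n,cv2.dilate(out,np.ones((3,3))))
    return np.vstack(P)
E
python3 - <<'E'
from h import *
W=np.load("sceneW.npy")
P=topview([W],.024,.036,(.4,.66,-.25,.1),None)
print(len(P),cv2.minAreaRect(P[:,:2].astype(np.float32)*1000))
c=np.median(P[:,:2],0)
topview([W,np.load("sideW.npy")],.012,.036,(.38,.72,-.32,.2),"top.png",1400)
for n in("scene","side"):
    c=viewer.get_calibration(n); print(n,-np.array(c["R"]).T@np.array(c["t"]))
E
```

```text
936 ((520.1270141601562, -91.6622085571289), (133.6966552734375, 191.63401794433594), 14.159732818603516)
scene [ 1.41684785 -0.47265149  0.86182604]
side [-0.43818205 -0.06264092  1.25432992]
```

View pics/top.png

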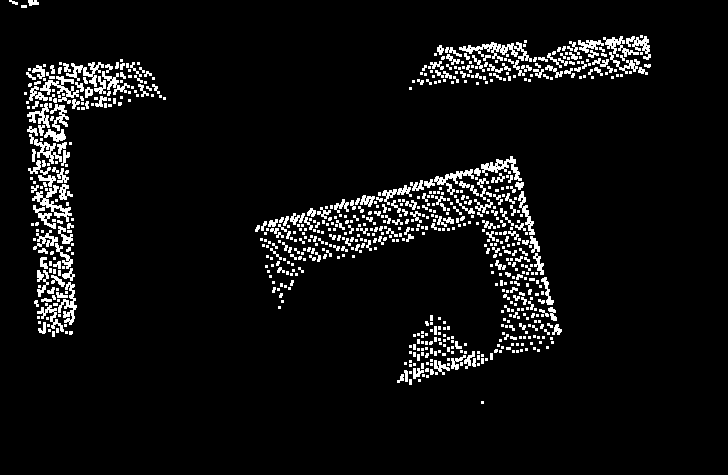

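The scene view shows the crate at about (298,200), yawed about 14°. The corner sits at about (395,207), with the long batten on the far side and the short one on the +y side. The robot blocks the crate in the side view. I'll fit the battens, then approach with the gripper open, so that a finger's back pushes the skid and the gripper body stays clear of the box.

```bash
cat >> h.py <<'E'
def fit(p):  # robust line: point, dir
    l=cv2.fitLine(p.astype(np.float32),cv2.DIST_HUBER,0,.0005,.0005).ravel(); return l[2:],l[:2]
def edge(P,a,b,lo,hi,side,step=.006):
    # P xy; bins along axis a, extreme percentile along axis b
    E=[]
    for s in np.arange(lo,hi,step):
        q=P[(P[:,a]>=s)&(P[:,a]<s+step)]
        if len(q)>5: E.append(q[:,:2].mean(0)); E[-1][b]=np.percentile(q[:,b],96 if side>0 else 4)
    return fit(np.array(E))
def corner(W):
    P=W.reshape(-1,3); P=P[~np.isnan(P[:,0])]; P=P[(P[:,2]>.015)&(P[:,2]<.03)]
    L=P[(P[:,0]>.63)&(P[:,0]<.71)&(P[:,1]>-.27)&(P[:,1]<.13)]
    S=P[(P[:,0]<.63)&(P[:,0]>.47)&(P[:,1]>.13)&(P[:,1]<.2)]
    for nm,f in(("Lmed",fit(L[:,:2])),("Lout",edge(L,1,0,-.26,.11,1)),("Lin",edge(L,1,0,-.26,.11,-1)),("Smed",fit(S[:,:2])),("Sin",edge(S,0,1,.49,.62,-1)),("Sout",edge(S,0,1,.49,.62,1))):
        print(nm,np.round(f[0],4),np.round(np.degrees(np.arctan2(f[1][1],f[1][0])),2))
E
python3 - <<'E'
from h import *
corner(np.load("sceneW.npy"))
E
```

```text
Lmed [ 0.6749 -0.1382] -87.1
Lout [ 0.6821 -0.0973] -86.6
Lin [ 0.6648 -0.1748] -87.39
Smed [0.5545 0.1598] 3.55
Sin [0.5572 0.1501] 3.02
Sout [0.5666 0.1727] 2.63
```

servo_tool([
  [85,0,0,0,0.137],
  [85,0,0,0,0.137],
  [85,0,0,0,0.137],
  [85,37,-18,10,0],
  [85,37,-18,10,0],
  [85,37,-18,10,0],
  [85,37,-18,10,0],
  [85,37,-18,10,0],
  [85,37,-18,10,0],
  [85,37,-18,10,0],
  [85,37,-18,10,0],
  [85,0,0,0,0],
  [85,0,0,0,0],
])

```text
clock: 2.52
eef_pos: [0.5107, -0.2888, 0.1591]
tool_rot: [1.0, 0.026, -0.0, -0.0]
ft_force: [0.0, 0.1, 0.1]
grip_width: 0.0847
grasp_force: 0.0
```

servo_tool([
  [85,4,0,36,0],
  [85,4,0,36,0],
  [85,0,0,36,0],
  [85,0,0,26,0],
  [85,0,0,10,0],
  [85,0,0,0,0],
  [85,0,0,0,0],
])

```text
clock: 3.4
eef_pos: [0.5199, -0.2893, 0.0169]
tool_rot: [1.0, 0.025, 0.001, 0.001]
ft_force: [-0.1, 0.2, 0.8]
grip_width: 0.0851
grasp_force: 0.0
```

```bash
cat >> h.py <<'E'
def skid(W,box=(.4,.66,-.25,.145)):
    P=topview([W],.024,.036,box,None)
    P=P[P[:,2]>.0245]
    (cx,cy),(w,h),a=cv2.minAreaRect(P[:,:2].astype(np.float32)*1000)
    if w>h: w,h,a=h,w,a-90
    a=(a+90)%180-90
    print("skid",len(P),np.round([cx,cy,w,h,a],1)); return P
E
python3 - <<'E'
from h import *
im,W=cloud("scene"); save(im[100:300,150:470].repeat(2,0).repeat(2,1),"s2.png")
print(np.round(status.get_obs()["eef_pos"],4),np.round(status.get_obs()["joint_pos"],2))
P=W[100:300,200:400].reshape(-1,3)
g=P[(P[:,1]<-.2)&(P[:,1]>-.37)&(P[:,0]>.45)&(P[:,0]<.6)&(P[:,2]>.003)]
for lo in (.004,.012,.02,.03,.045,.06,.08): 
    q=g[(g[:,2]>lo)&(g[:,2]<lo+.012)]; print(lo,len(q),np.round(np.r_[q[:,:2].min(0),q[:,:2].max(0)],3) if len(q) else "")
E
```

```text
[ 0.52   -0.2892  0.0169] [-0.51  0.6  -0.06  0.91 -0.    2.58]
0.004 159 [ 0.451 -0.368  0.6   -0.208]
0.012 1 [ 0.486 -0.201  0.486 -0.201]
0.02 15 [ 0.486 -0.341  0.534 -0.201]
0.03 36 [ 0.511 -0.347  0.535 -0.235]
0.045 41 [ 0.507 -0.347  0.535 -0.235]
0.06 47 [ 0.505 -0.359  0.537 -0.217]
0.08 155 [ 0.502 -0.364  0.541 -0.219]
```

View pics/s2.png

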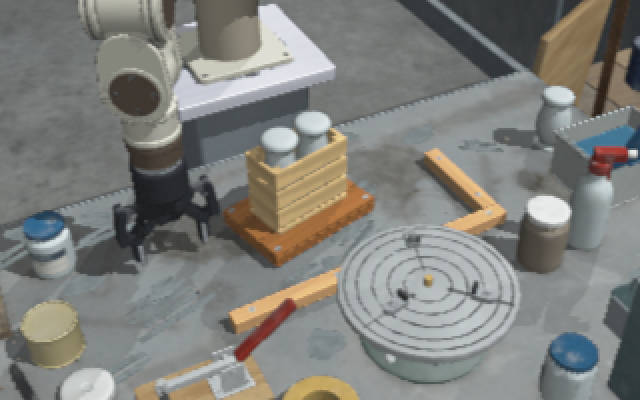

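servo_tool([
  [85,0,-10,8,0],
  [85,0,-10,0,0],
  [85,0,-10,0,0],
  [85,0,-8,0,0],
  [85,0,-6,0,0],
  [85,0,-6,0,0],
  [85,0,-6,0,0],
  [85,0,-6,0,0],
  [85,0,-6,0,0],
  [85,0,-6,0,0],
  [85,0,-6,0,0],
])

```text
clock: 4.82
eef_pos: [0.5153, -0.2101, 0.0077]
tool_rot: [1.0, 0.025, 0.0, 0.002]
ft_force: [-1.0, -5.0, -0.7]
grip_width: 0.0846
grasp_force: 2.4
```

```bash
python3 - <<'E'
from h import *
im,W=cloud("scene"); o=status.get_obs(); print(np.round(o["eef_pos"],4),np.round(o["ft_force"],1))
skid(W,(.4,.65,-.185,.145))
E
```

```text
[ 0.5152 -0.209   0.0076] [-1.2 -2.4 -0.6]
skid 865 [526.5 -62.2 127.7 206.4  11.7]
```

```bash
cat >> h.py <<'E'
def skid2(box=(.4,.655,-.25,.145)):
    im,W=cloud("scene"); o=status.get_obs(); i=im.astype(int)
    print("tcp",np.round(o["eef_pos"],4),"F",np.round(o["ft_force"],1))
    W[(i[...,0]-i[...,2])<35]=np.nan
    skid(W,box); z=W[(W[...,2]>.155)&(W[...,0]<.68)]
    return im,W
E
python3 - <<'E'
from h import *
skid2()
E
```

```text
tcp [ 0.5152 -0.2091  0.0076] F [ 0.7 -3.7 -0.8]
skid 849 [559.4 -12.3 138.2 290.1 -10.9]
```

```bash
sed -i 's/P=P\[P\[:,2\]>.0245\]/P=P[P[:,2]>.0268]/' h.py
python3 - <<'E'
from h import *
skid2((.4,.66,-.25,.12))
E
```

```text
tcp [ 0.5152 -0.209   0.0075] F [-0.3 -3.8 -1.4]
skid 792 [523.9 -55.3 131.6 193.   12.7]
```

servo_tool([
  [85,0,8,0,0],
  [85,-12,0,0,0],
  [85,0,-8,0,0],
  [85,0,-6,0,0],
  [85,0,-6,0,0],
  [85,0,-6,0,0],
  [85,0,-6,0,0],
  [85,0,-6,0,0],
  [85,0,-6,0,0],
  [85,0,-6,0,0],
  [85,0,-6,0,0],
  [85,0,-6,0,0],
])

```text
clock: 6.48
eef_pos: [0.5001, -0.1547, 0.0073]
tool_rot: [1.0, 0.025, -0.0, -0.0]
ft_force: [-0.7, -4.8, -1.6]
grip_width: 0.0848
grasp_force: 2.0
```

```bash
python3 - <<'E'
from h import *
skid2((.4,.66,-.25,.13))
E
```

```text
tcp [ 0.5001 -0.1538  0.0073] F [-1.1 -3.  -1. ]
skid 822 [536.5  -3.3 132.9 192.9   4.4]
```

servo_tool([
  [85,0,10,0,0],
  [85,20,0,0,0],
  [85,20,0,0,0],
  [85,0,-7,0,0],
  [85,0,-6,0,0],
  [85,0,-6,0,0],
  [85,0,-6,0,0],
  [85,0,-6,0,0],
  [85,0,-6,0,0],
  [85,0,-6,0,0],
  [85,0,-6,0,0],
])

```text
clock: 7.9
eef_pos: [0.5373, -0.1153, 0.0074]
tool_rot: [1.0, 0.025, -0.0, 0.001]
ft_force: [-0.7, -4.7, -0.6]
grip_width: 0.085
grasp_force: 2.5
```

```bash
python3 - <<'E'
from h import *
skid2((.4,.66,-.25,.14))
E
```

```text
tcp [ 0.5372 -0.1142  0.0073] F [-0.4 -4.2  0.1]
skid 698 [539.5  35.1 126.7 192.4   1. ]
```

servo_tool([
  [85,0,20,0,0],
  [85,0,20,-15,0],
  [85,-38,0,-15,0],
  [85,-38,0,0,0],
  [85,-38,0,0,0],
  [85,-38,0,0,-0.157],
  [85,0,0,0,-0.157],
  [85,0,0,0,-0.157],
  [85,0,0,0,-0.157],
  [85,0,0,0,-0.157],
  [85,0,0,0,-0.157],
  [85,0,0,0,-0.157],
  [85,0,0,0,-0.157],
  [85,0,0,0,-0.157],
  [85,0,0,0,-0.157],
  [85,0,0,0,0],
  [85,0,0,0,0],
])

```text
clock: 10.07
eef_pos: [0.3883, -0.1622, 0.0373]
tool_rot: [0.69, 0.724, 0.0, -0.0]
ft_force: [0.9, 0.7, 0.3]
grip_width: 0.0849
grasp_force: 0.0
```

```bash
python3 - <<'E'
from h import *
im,W=skid2((.4,.66,-.25,.14)); save(im,"s3.png")
E
```

```text
tcp [ 0.3883 -0.1621  0.0374] F [-0.7 -0.7  0.5]
skid 823 [535.1  34.1 132.6 193.    2.5]
```

View pics/s3.png

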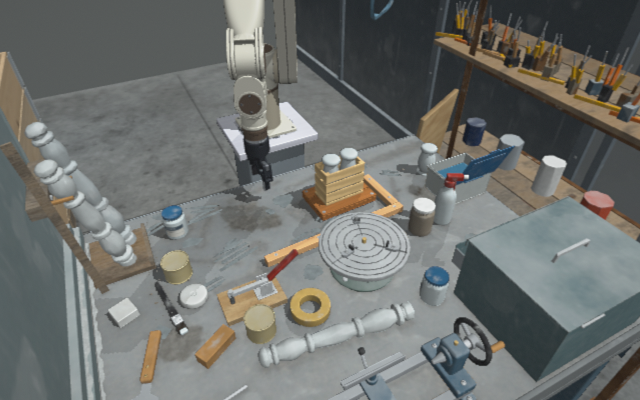

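servo_tool([
  [85,39,0,0,0],
  [85,39,0,0,0],
  [85,39,0,0,0],
  [85,39,0,0,0],
  [85,37,0,0,0],
  [85,0,0,15,0],
  [85,0,0,15,0],
  [85,0,10,0,0],
  [85,0,10,0,0],
  [85,0,8,0,0],
  [85,0,6,0,0],
  [85,0,6,0,0],
  [85,0,6,0,0],
  [85,0,6,0,0],
  [85,0,6,0,0],
  [85,0,6,0,0],
  [85,0,6,0,0],
])

```text
clock: 12.25
eef_pos: [0.4448, 0.0341, 0.0067]
tool_rot: [0.689, 0.724, -0.003, -0.003]
ft_force: [-8.2, -1.1, 6.1]
grip_width: 0.0851
grasp_force: 4.2
```

```bash
python3 - <<'E'
from h import *
skid2((.4,.69,-.25,.14))
E
```

```text
tcp [0.4464 0.0342 0.0068] F [-2.4 -0.2 -1.4]
skid 829 [580.8 -27.3 155.1 317.   11.1]
```

servo_tool([
  [85,0,5,0,0],
  [85,0,5,0,0],
  [85,0,4,0,0],
  [85,0,2,0,0],
  [85,0,2,0,0],
])

```text
clock: 12.92
eef_pos: [0.463, 0.035, 0.0066]
tool_rot: [0.689, 0.724, -0.003, -0.002]
ft_force: [-7.9, -0.2, 4.6]
grip_width: 0.0848
grasp_force: 3.9
```

```bash
python3 - <<'E'
from h import *
skid2((.4,.656,-.08,.14))
E
```

```text
tcp [0.4636 0.035  0.0066] F [-5.3 -0.2  1.2]
skid 690 [589.8  36.3 112.  207.2  -7.1]
```

servo_tool([
  [85,0,2,0,0],
  [85,0,2,0,0],
  [85,0,2,0,0],
])

```text
clock: 13.35
eef_pos: [0.4657, 0.035, 0.0063]
tool_rot: [0.689, 0.724, -0.005, -0.005]
ft_force: [-16.9, -2.0, 13.0]
grip_width: 0.085
grasp_force: 8.8
```

```bash
python3 - <<'E'
from h import *
im,W=skid2((.4,.656,-.08,.14)); save(im[120:280,220:440].repeat(3,0).repeat(3,1),"s4.png")
E
```

```text
tcp [0.4656 0.035  0.0063] F [-15.2  -2.1  10.3]
skid 661 [591.9  36.2 111.4 205.3  -7.4]
```

View pics/s4.png

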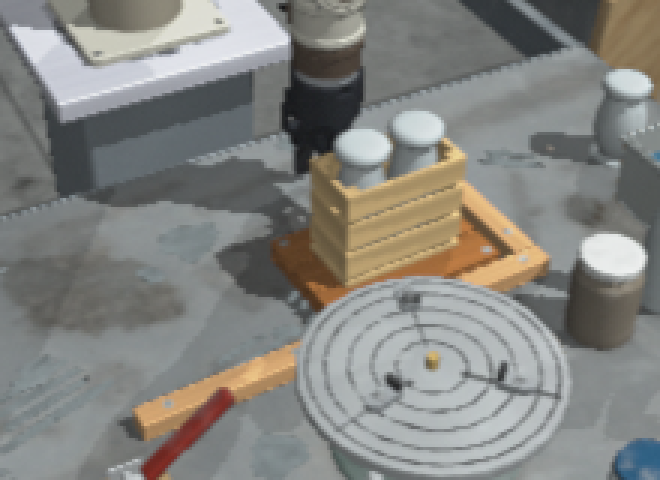

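servo_tool([
  [85,0,-10,0,0],
  [85,0,-20,0,0],
  [85,0,-20,-15,0],
  [85,-40,0,-15,0],
  [85,-40,0,0,0],
  [85,-40,0,0,0],
  [85,-40,0,0,0.157],
  [85,0,38,0,0.157],
  [85,0,0,0,0.157],
  [85,0,0,0,0.157],
  [85,0,0,0,0.157],
  [85,0,0,0,0.157],
  [85,0,0,0,0.157],
  [85,0,0,0,0.157],
  [85,0,0,0,0.157],
  [85,0,0,0,0.157],
  [85,0,0,0,0],
  [85,0,0,0,0],
])

```text
clock: 15.65
eef_pos: [0.4689, -0.1309, 0.0374]
tool_rot: [1.0, 0.026, 0.0, 0.0]
ft_force: [0.9, 0.4, 0.7]
grip_width: 0.085
grasp_force: 0.0
```

```bash
python3 - <<'E'
from h import *
im,W=skid2((.4,.656,-.08,.14))
P=topview([W],.024,.036,(.45,.645,-.15,.14),None)
f=edge(P,1,0,-.045,.12,-1); print("near",np.round(f[0],4),np.degrees(np.arctan2(f[1][1],f[1][0])))
f=edge(P,0,1,.53,.63,-1); print("-y",np.round(f[0],4),np.degrees(np.arctan2(f[1][1],f[1][0])))
E
```

```text
tcp [ 0.4688 -0.1308  0.0374] F [ 0.9 -0.5  0.3]
skid 653 [592.   36.2 112.1 205.   -8.3]
near [0.6152 0.0629] -83.41571
-y [ 0.5854 -0.0563] 3.4646707
```

servo_tool([
  [85,0,15,0,0],
  [85,40,0,0,0],
  [85,40,0,0,0],
  [85,40,0,0,0],
  [85,0,0,15,0],
  [85,0,0,15,0],
  [85,0,-8,0,0],
  [85,0,-8,0,0],
  [85,0,-6,0,0],
  [85,0,-5,0,0],
  [85,0,-5,0,0],
  [85,0,-4,0,0],
  [85,0,-4,0,0],
])

```text
clock: 17.32
eef_pos: [0.588, -0.1018, 0.0083]
tool_rot: [1.0, 0.025, 0.001, 0.002]
ft_force: [0.1, -5.9, 1.4]
grip_width: 0.0849
grasp_force: 3.1
```

servo_tool([
  [85,0,-3,0,0],
  [85,0,-2,0,0],
  [85,0,-2,0,0],
])

```text
clock: 17.7
eef_pos: [0.5876, -0.0948, 0.0083]
tool_rot: [1.0, 0.025, 0.001, 0.002]
ft_force: [0.2, -5.6, 0.6]
grip_width: 0.0849
grasp_force: 3.1
```

servo_tool([
  [85,0,-2,0,0],
  [85,0,-2,0,0],
])

```text
clock: 17.95
eef_pos: [0.5875, -0.0922, 0.0084]
tool_rot: [1.0, 0.024, 0.001, 0.004]
ft_force: [-0.9, -11.4, 1.3]
grip_width: 0.085
grasp_force: 6.3
```

servo_tool([
  [85,0,-2,0,0],
  [85,0,-1,0,0],
])

```text
clock: 18.2
eef_pos: [0.5874, -0.0921, 0.0087]
tool_rot: [1.0, 0.023, 0.001, 0.007]
ft_force: [-0.4, -16.9, 2.7]
grip_width: 0.0852
grasp_force: 9.2
```

```bash
python3 - <<'E'
from h import *
im,W=skid2((.4,.656,-.08,.14)); save(im[130:250,280:430].repeat(5,0).repeat(5,1)[:600,:750],"s5.png")
E
```

```text
tcp [ 0.5874 -0.0922  0.0087] F [ -0.9 -16.5   1.1]
skid 515 [598.   56.4 107.1 184.2 -13.3]
```

View pics/s5.png

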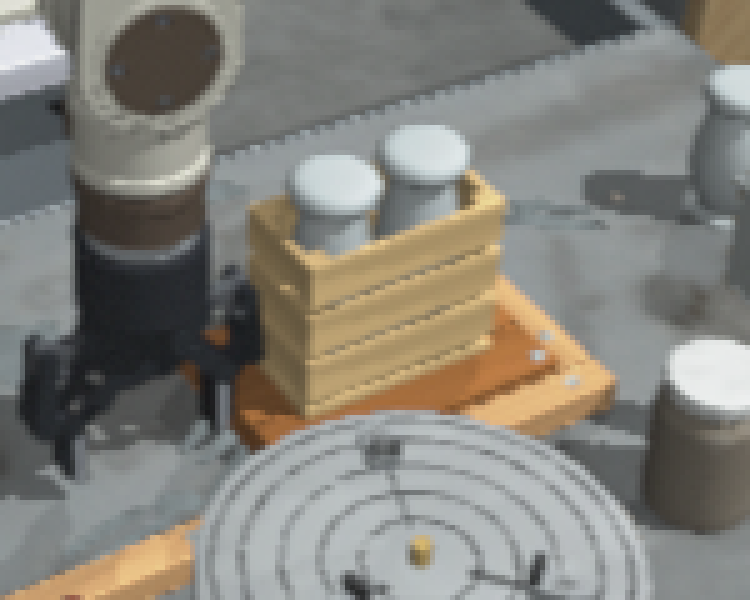

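servo_tool([
  [85,0,8,0,0],
  [85,0,20,0,0],
  [85,0,30,-15,0],
  [85,-40,10,-15,0],
  [85,-40,0,0,0],
  [85,-40,0,0,0],
  [85,-40,0,0,-0.157],
  [85,-20,0,0,-0.157],
  [85,0,0,0,-0.157],
  [85,0,0,0,-0.157],
  [85,0,0,0,-0.157],
  [85,0,0,0,-0.157],
  [85,0,0,0,-0.157],
  [85,0,0,0,-0.157],
  [85,0,0,0,-0.157],
  [85,0,0,0,-0.157],
  [85,0,0,0,0],
  [85,0,0,0,0],
])

```text
clock: 20.5
eef_pos: [0.4106, -0.1661, 0.0374]
tool_rot: [0.69, 0.724, 0.0, 0.0]
ft_force: [0.1, 0.4, 0.3]
grip_width: 0.0856
grasp_force: 0.0
```

```bash
python3 - <<'E'
from h import *
im,W=skid2((.4,.656,-.08,.14))
P=topview([W],.024,.036,(.45,.645,-.1,.14),None)
f=edge(P,0,1,.53,.63,-1); print("-y",np.round(f[0],4),np.degrees(np.arctan2(f[1][1],f[1][0])))
E
```

```text
tcp [ 0.4105 -0.166   0.0373] F [ 1.   0.2 -0.1]
skid 646 [592.8  49.1 108.6 199.  -11.6]
-y [ 0.575  -0.0377] 4.486527
```

servo_tool([
  [85,43,0,0,0],
  [85,43,0,0,0],
  [85,43,0,0,0],
  [85,43,0,0,0],
  [85,43,0,0,0],
  [85,0,15,15,0],
  [85,0,15,15,0],
  [85,0,15,0,0],
  [85,0,10,0,0],
  [85,0,5,0,0],
  [85,0,3,0,0],
  [85,0,2,0,0],
])

```text
clock: 22.05
eef_pos: [0.4645, 0.052, 0.0074]
tool_rot: [0.689, 0.724, -0.0, -0.0]
ft_force: [-0.0, -0.2, 0.3]
grip_width: 0.0851
grasp_force: 0.0
```

servo_tool([
  [85,0,2,0,0],
  [85,0,1,0,0],
  [85,0,1,0,0],
])

```text
clock: 22.42
eef_pos: [0.4651, 0.0521, 0.0068]
tool_rot: [0.689, 0.725, -0.002, -0.002]
ft_force: [-9.4, -0.3, 6.3]
grip_width: 0.085
grasp_force: 4.6
```

servo_tool([
  [85,0,2,0,0],
  [85,0,1,0,0],
])

```text
clock: 22.68
eef_pos: [0.4651, 0.052, 0.0065]
tool_rot: [0.689, 0.725, -0.004, -0.004]
ft_force: [-15.9, -1.1, 10.2]
grip_width: 0.0851
grasp_force: 8.1
```

servo_tool([
  [85,0,-10,0,0],
  [85,0,-20,0,0],
  [85,0,-30,0,0],
  [85,0,0,-30,0],
  [85,-40,0,-30,0],
  [85,-40,0,-30,0],
  [85,-40,0,-30,0],
  [85,-40,0,-30,0],
  [85,-40,0,0,0],
  [85,0,0,0,0],
])

```text
clock: 23.92
eef_pos: [0.4225, -0.1527, 0.158]
tool_rot: [0.691, 0.723, 0.0, 0.002]
ft_force: [0.7, 0.1, -0.3]
grip_width: 0.0846
grasp_force: 0.0
```

```bash
python3 - <<'E'
from h import *
im,W=skid2((.4,.656,-.08,.14))
P=topview([W],.024,.036,(.45,.645,-.1,.14),None)
f=edge(P,0,1,.53,.63,-1); print("-y",np.round(f[0],4),np.degrees(np.arctan2(f[1][1],f[1][0])))
a=im[130:250,290:420].repeat(5,0).repeat(5,1)
im2,W2=cloud("side"); i=im2.astype(int)
P=topview([W2],.024,.036,(.45,.66,-.1,.14),None)
print(len(P), cv2.minAreaRect(P[:,:2].astype(np.float32)*1000) if len(P)>20 else "")
save(a[:600,:650],"f1.png"); save(im2[130:270,200:380].repeat(4,0).repeat(4,1),"f2.png")
E
```

```text
tcp [ 0.4218 -0.1512  0.1574] F [-0.4 -0.6 -0.2]
skid 641 [590.6  49.6 111.8 197.   -9.7]
-y [ 0.575  -0.0374] 5.2315598
514 ((563.3211059570312, 24.84466552734375), (95.38336944580078, 125.99048614501953), 4.533637046813965)
```

View pics/f1.png

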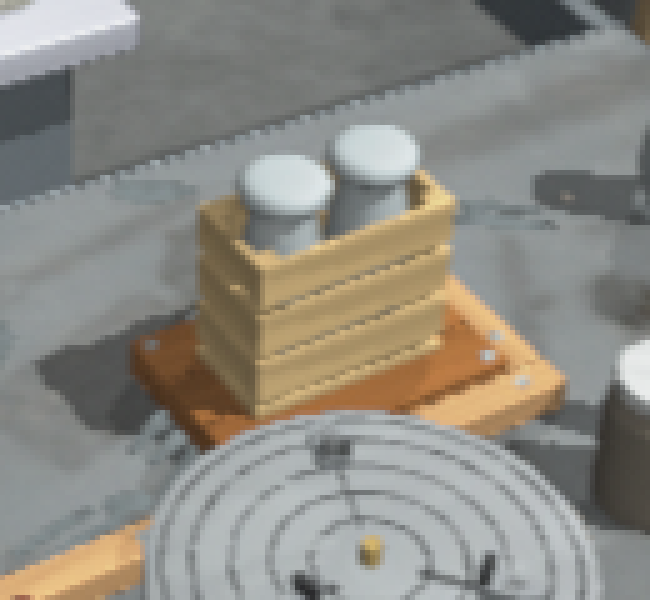

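View pics/f2.png

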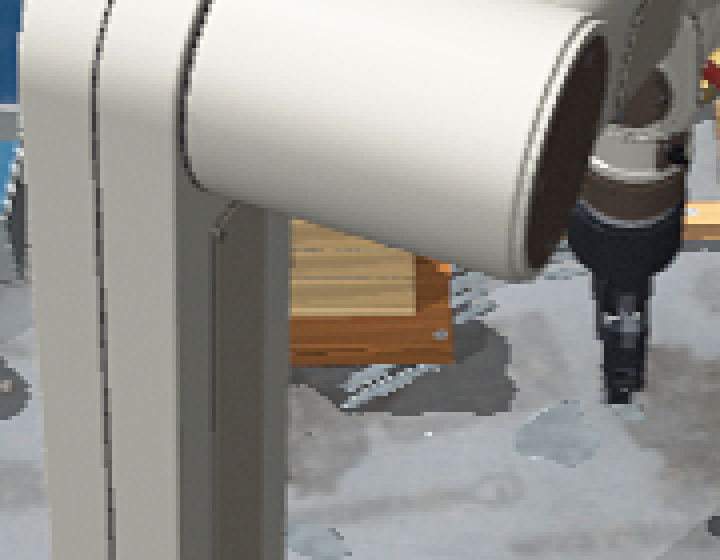

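```bash
python3 - <<'E'
from h import *
im,W=cloud("scene"); im2,W2=cloud("side")
P=W.reshape(-1,3); P=P[~np.isnan(P[:,0])]
F=P[(P[:,2]>.06)&(P[:,2]<.13)&(P[:,1]>.005)&(P[:,1]<.105)&(P[:,0]>.6)&(P[:,0]<.64)]
p,d=fit(F[:,:2]); print("box +x face",len(F),p,np.degrees(np.arctan2(d[1],d[0])))
F=P[(P[:,2]>.045)&(P[:,2]<.13)&(P[:,1]>-.03)&(P[:,1]<0)&(P[:,0]>.56)&(P[:,0]<.61)]
p,d=fit(F[:,:2]); print("box -y face",len(F),p,np.degrees(np.arctan2(d[1],d[0])))
Q=W2.reshape(-1,3); Q=Q[~np.isnan(Q[:,0])]
F=Q[(Q[:,2]>.008)&(Q[:,2]<.026)&(Q[:,1]>-.035)&(Q[:,1]<.1)&(Q[:,0]>.5)&(Q[:,0]<.54)]
p,d=fit(F[:,:2]); print("skid -x face",len(F),p,np.degrees(np.arctan2(d[1],d[0])))
corner(W)
E
```

```text
box +x face 526 [0.620455   0.06587294] -87.8564
box -y face 211 [ 0.5812283  -0.00762247] 2.3239233
skid -x face 136 [0.5212342  0.03319865] -87.796844
Lmed [ 0.6714 -0.1113] -85.6
Lout [ 0.6868 -0.1598] -87.24
Lin [ 0.6608 -0.1372] -84.63
Smed [0.6072 0.1635] -5.04
Sin [0.5948 0.1474] -31.56
Sout [0.5948 0.1748] -0.93
```

Crate yaw reads about 2.2° and the corner about 3°, which is within noise. I'll press once more near the −y end of the long side so that it is certainly flush.

servo_tool([
  [85,36,0,30,0],
  [85,35,0,30,0],
  [85,35,0,30,0],
  [85,35,0,30,0],
  [85,0,15,25,0],
  [85,0,15,5,0],
  [85,0,10,0,0],
  [85,0,8,0,0],
  [85,0,4,0,0],
  [85,0,0,0,0],
])

```text
clock: 25.38
eef_pos: [0.467, -0.0071, 0.0078]
tool_rot: [0.689, 0.724, 0.0, 0.0]
ft_force: [-0.4, 0.3, 0.4]
grip_width: 0.0848
grasp_force: 0.0
```

servo_tool([
  [85,0,1,0,0],
  [85,0,1,0,0],
])

```text
clock: 25.62
eef_pos: [0.4679, -0.0069, 0.0073]
tool_rot: [0.689, 0.724, -0.0, -0.0]
ft_force: [-2.5, 0.4, 1.4]
grip_width: 0.0851
grasp_force: 1.1
```

servo_tool([
  [85,0,2,0,0],
  [85,0,2,0,0],
  [85,0,1,0,0],
])

```text
clock: 26.0
eef_pos: [0.4679, -0.0067, 0.0064]
tool_rot: [0.689, 0.724, -0.004, -0.004]
ft_force: [-14.5, -1.2, 12.1]
grip_width: 0.0847
grasp_force: 7.3
```

servo_tool([
  [85,0,-10,0,0],
  [85,0,-20,0,0],
  [85,0,-30,0,0],
  [85,0,0,-40,0],
  [85,-40,0,-40,0],
  [85,-40,0,-40,0],
  [85,-30,0,0,0],
  [85,0,0,0,0],
  [85,0,0,0,0],
  [85,0,0,0,0],
])

```text
clock: 27.25
eef_pos: [0.4188, -0.1184, 0.1268]
tool_rot: [0.689, 0.725, -0.0, -0.001]
ft_force: [-0.6, 0.1, -0.7]
grip_width: 0.0853
grasp_force: 0.0
```

```bash
python3 - <<'E'
from h import *
im,W=cloud("scene")
P=W.reshape(-1,3); P=P[~np.isnan(P[:,0])]
F=P[(P[:,2]>.06)&(P[:,2]<.13)&(P[:,1]>.005)&(P[:,1]<.105)&(P[:,0]>.6)&(P[:,0]<.64)]
p,d=fit(F[:,:2]); print(p,np.degrees(np.arctan2(d[1],d[0])))
F=P[(P[:,2]>.045)&(P[:,2]<.13)&(P[:,1]>-.03)&(P[:,1]<0)&(P[:,0]>.56)&(P[:,0]<.61)]
p,d=fit(F[:,:2]); print("box -y face",p,np.degrees(np.arctan2(d[1],d[0])))
print(status.get_obs()["eef_pos"],bot.job_done())
E
```

```text
[0.6204881  0.06331214] -87.4177
box -y face [ 0.58514625 -0.00747347] 1.9577761
the job is handed in; nothing more can be done
[ 0.41888527 -0.11844869  0.1268583 ] None
```

The crate was pushed low at the skid into the corner until it stopped against both battens, stayed upright, and the job was handed in at about 27 s; I know of no contact with the box or the loose items, and no verdict came back.

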